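# Dress the sealing jaw of the bag sealer

## Robot

A 6-joint arm with a two-finger parallel gripper is mounted at the origin on a cart in front of the work surface, level with it; the furniture and walls round the work are solid. World frame = base frame: x ahead of the robot, y to its left, z up, the work surface at z = 0. Lengths are in m, angles in rad, forces in N, time in s.
With the tool pointing down it reaches from about 0.25 to 0.8 m from the base axis. Payload 3.9 kg.
Tool frame: the origin (TCP) lies at the very end of the fingers, on their centre line; the grasp point (between the pads) lies 19 mm behind it (bot.grasp_offset is the distance from the TCP to the grasp point, in m); z points along the fingers, y is the line along which they close (so a half turn about z gives the same grasp; the last joint's range is limited). The gripper opens to 85 mm and grips with 20 to 120 N. Pads are 22 mm wide; open, the fingers measure 114 mm over their backs; the gripper's body (76 mm by 85 mm) begins 54 mm behind the grasp point. The pads swing forward as they close: fully open they stand 13 mm farther back than shut.
Start: joints at [-1.345, 0.26, -0.138, 1.173, 0, 1.571], TCP at [0.118, -0.512, 0.231] pointing down, gripper open.
Joint ranges: [-2.78, 2.78], [-0.83, 1.72], [-1.28, 1.37], [-1.9, 2.12], [-1.57, 1.48], [-3.14, 3.14]. Speed limits (rad/s): [2.57, 2.57, 3.14, 3.14, 3.14, 3.14].

## Interface

Orientations are given as a rotation vector (axis times angle).
In Python, from workcell import bot, solve_ik, cams, workorder gives the robot as it stands. Calls block until the motion is done:
- bot.move_to(position, orientation): joint-space move of the TCP to a pose.
- bot.servo_line(position, ori=None, feed=0.15, threshold=None): straight line of the TCP; ori=None keeps the orientation; feed is the mean speed in m/s. With threshold (N) it stops when the force on the tool has changed by that much, and returns True; else False.
- bot.move_j(angles): joint-space move.
- bot.grip(opening, grasp_force=None): finger opening in m; grasp_force is the grip in N (None keeps the last); returns when the fingers have stopped.
- bot.pause(seconds).
- solve_ik(position, orientation): joint angles nearest the present ones, or None.
- cams.read_camera(name): name is "scene" or "top"; returns the picture (480x640x3 uint8, blue, green, red); there is no depth.
- cams.calibration(name): a dict with "camera_matrix" (3x3 intrinsics, pixels), "k1" (the pictures are not rectified: a ray, as slopes to the right and down, at radius r is drawn at 1 + k1 r^2 times it, then the intrinsics apply), "world_to_cam" (4x4, takes a point from world to camera coordinates). Camera axes: x right, y down, z forward; pixel columns grow to the right and rows downward; lengths in m; the calibration is good to about 2 mm. A picture is of the moment at which its call begins. calibration takes no time and is no camera call.
A pose or a line that the arm cannot do raises bot.PlanningError and nothing moves.
- workorder.close_job(): hands the job in; it is judged then, once.
Readings, each from a call of its own:
- bot.get_clock(): time.
- bot.get_joint_positions(): joint angles.
- bot.get_joint_velocities(): joint speeds.
- bot.get_effort(): joint torques, N m.
- bot.get_position(): TCP position.
- bot.get_tcp_rot(): TCP orientation.
- bot.get_wrist_force(): force on the tool from outside, world axes, zero at the start.
- bot.get_ft_torque(): the same for the moment, N m.
- bot.get_grip_width(): finger opening in m.
- bot.get_gripper_force(): force on a finger pad.
Only numpy, scipy, OpenCV 4.12 (cv2) and the standard library are available. Lean on these libraries where they do the work, as an engineer would, in place of code of your own. Each camera call takes 0.05 s, during which the arm holds its last target. There are 200 camera calls.

## Task

Take the orange dressing block by its black handle from the grey tray and lay it flat, lengthwise and centred on the sprung sealing jaw at the jaw's red end. Sweep it along to the plain end without lifting it on the way, pressing so that the pointer stays in the green band (the jaw pushed down 4 to 10 mm) throughout. Then put the block back in the grey tray standing on its pad, without dropping it; leave everything else where it is.

Things in the scene. Friction and masses are not known exactly. Their poses are not given: they have to be found in the camera images.
- dressing_block: Hand block, 0.25 kg (+-30 %). Orange body 42 (x) x 76 (y) mm, 23 mm high, with a black rubber pad as underside; above it a neck 18 mm wide (x), then a black handle bar along y, 26 mm wide (x), 86 mm long, 40 to 64 mm above the underside. Origin: centre of the underside; z up. Grip the handle from above across x, near its middle.
- block_grip (a point): Centre of the block's black handle bar, 52 mm above the block's underside.
- jaw_unit: Lower sealing jaw of a bag sealer, fixed to the table: grey base plate 85 (x) x 250 (y) x 10 mm; above its middle a straight jaw bar 200 mm long along y rides on two springs, 26 mm wide, flat brass top 22 mm wide, 55 mm above the table when unpressed. The bar's -y end and a small stop below it are red; its +y end is plain. Origin: centre of the plate's underside; z up.
- jaw_scale (a point): Middle of the green band on the pressure scale: a white upright plate 32 mm wide, 70 mm tall, beside the plain end of the jaw, facing the unit's -x (34 to 39 mm to +x of the bar's centre line, 91 to 123 mm to +y of its middle). A red pointer on the bar moves down over it.
- jaw (a joint): How far the sprung jaw bar is pushed down, in m: 0 unpressed, stop at 0.014. It moves down level wherever it is pressed. It starts to move at about 2 N and gives about 1 mm per further 0.9 N (7 mm at about 8.5 N). The pointer is in the green band from 0.004 to 0.010.
- jaw_red_end (a point): On the centre line of the jaw's top face, 40 mm in from the bar's red end: where the block's centre should be at the start of the stroke (within 15 mm). Moves with the bar.
- jaw_plain_end (a point): On the centre line of the jaw's top face, 40 mm in from the bar's plain end: where the block's centre should be at the end of the stroke (within 15 mm). Moves with the bar.
- block_tray: Grey open tray fixed to the table, outside 84 (x) x 120 (y) x 16 mm, walls 4 mm, inner floor 4 mm above the table, where the block stands at the start, its length along the tray's y. Origin: centre of the underside.
- marker_black: Bystander: white marker pen with a black cap, 138 mm long, lying on the table. Origin: centre of its underside.
- tape_roll: Bystander: roll of beige tape lying flat, 80 mm diameter, 24 mm high, near the back. Origin: centre of its underside.
- empty_jar: Bystander: empty clear jar without cap, 66 mm diameter, 87 mm high, upright. Origin: centre of its underside.
- jar_17: Bystander: filled jar with a beige cap, 66 mm diameter, 91 mm high, upright. Origin: centre of its underside.

How it is judged:
On the way, in this order (a step that is already met when the one before it is completed fails the run):
1. the block lies flat along the jaw at its red mark (15 mm), the jaw pushed 4 to 10 mm down (y of dressing_block in the frame of jaw_unit between -0.09 and -0.045 m and value of joint jaw between 0.004 and 0.01 m and angle between dressing_block's own z axis and vertical below 0.12 rad and angle between the y axis of dressing_block and the y axis of jaw_unit, either way round below 0.2 rad and contact force between dressing_block and jaw_unit above 2 N and x of dressing_block in the frame of jaw_unit between -0.01 and 0.01 m), for 0.1 s.
2. still pressing like that, the block passes the middle of the jaw (y of dressing_block in the frame of jaw_unit between -0.025 and 0.025 m and value of joint jaw between 0.004 and 0.01 m and angle between dressing_block's own z axis and vertical below 0.12 rad and angle between the y axis of dressing_block and the y axis of jaw_unit, either way round below 0.2 rad and contact force between dressing_block and jaw_unit above 2 N and x of dressing_block in the frame of jaw_unit between -0.01 and 0.01 m), for 0.1 s.
3. still pressing like that, the block reaches the mark at the plain end (15 mm) (y of dressing_block in the frame of jaw_unit between 0.045 and 0.09 m and value of joint jaw between 0.004 and 0.01 m and angle between dressing_block's own z axis and vertical below 0.12 rad and angle between the y axis of dressing_block and the y axis of jaw_unit, either way round below 0.2 rad and contact force between dressing_block and jaw_unit above 2 N and x of dressing_block in the frame of jaw_unit between -0.01 and 0.01 m), for 0.1 s.
At the end, for the whole second after the job is handed in: The block stands at rest on its pad on the floor of the grey tray, inside the walls (upright within 0.1 rad), and the jaw is back up (pushed less than 2 mm) (x of dressing_block in the frame of block_tray between -0.022 and 0.022 m and y of dressing_block in the frame of block_tray between -0.024 and 0.024 m and z of dressing_block in the frame of block_tray below 0.009 m and angle between dressing_block's own z axis and vertical below 0.1 rad and linear speed of dressing_block below 0.02 m/s and value of joint jaw below 0.002 m); the robot touches nothing.
It fails at once if low over the middle 76 mm of the jaw (under 12 mm above its rest height), the block fails to keep the jaw 3 to 11 mm down (y of dressing_block in the frame of jaw_unit between -0.038 and 0.038 m and x of dressing_block in the frame of jaw_unit between -0.03 and 0.03 m and z of dressing_block in the frame of jaw_unit below 0.067 m and (value of joint jaw below 0.003 m or value of joint jaw above 0.011 m)).
It fails at once if the jaw is pushed down more than 12.5 mm (value of joint jaw above 0.0125 m).
It fails at once if the block is dropped (falls freely by about 18 mm or more) (contact force between the fingers and dressing_block below 0.3 N and linear speed of dressing_block above 0.6 m/s).
It fails at once if a bystander (marker, tape roll, empty jar, filled jar) is moved more than 20 mm (distance of any of marker_black, tape_roll, empty_jar, jar_17 from where it was at the start of the episode above 0.02 m).
It also fails if it takes over 53 s, if anything falls off the work surface, if the arm or the gripper's body presses on something with over 40 N, if the wrist force passes 120 N, or if a joint passes its speed limit or range.

## Working session

There is one attempt and no reset: what is moved stays moved. The work goes in short steps, each a Python script; the robot and the scene stay as the last script left them, time stands still between calls to the robot, and variables do not carry over. Pictures are saved under pics/ and viewed, at most 10 in all, crops included, and the job is handed in when it is done.

```bash
ls; mkdir -p pics; python3 - <<'E'
from workcell import bot,cams
import cv2
for n in("scene","top"):
    cv2.imwrite(f"pics/{n}0.png",cams.read_camera(n)); c=cams.calibration(n); print(n,c)
print(bot.get_clock(),bot.get_tcp_rot(),bot.grasp_offset,bot.get_wrist_force())
E
```

```text
pics
scene {'camera_matrix': array([[505.74290654,   0.        , 308.03315693],
       [  0.        , 505.74290654, 239.51390883],
       [  0.        ,   0.        ,   1.        ]]), 'k1': 0.0008928043525906632, 'world_to_cam': array([[-0.88590819, -0.46384606, -0.0036749 ,  0.54465157],
       [-0.24218785,  0.46928687, -0.84918483,  0.12858952],
       [ 0.39561562, -0.75140978, -0.52808296,  1.01097128],
       [ 0.        ,  0.        ,  0.        ,  1.        ]])}
top {'camera_matrix': array([[555.43844285,   0.        , 318.15490537],
       [  0.        , 555.43844285, 251.72089792],
       [  0.        ,   0.        ,   1.        ]]), 'k1': -0.10685753902352071, 'world_to_cam': array([[-0.02804009, -0.9996022 , -0.00303225,  0.1156111 ],
       [-0.98037965,  0.02809273, -0.19510648,  0.56190469],
       [ 0.19511405, -0.00249804, -0.98077738,  1.1021214 ],
       [ 0.        ,  0.        ,  0.        ,  1.        ]])}
0.1 [-3.11982597e+00 -3.53727688e-01  3.27325452e-04] 0.0187 [-0.08628475 -0.58818529 -0.49563113]
```

View pics/top0.png

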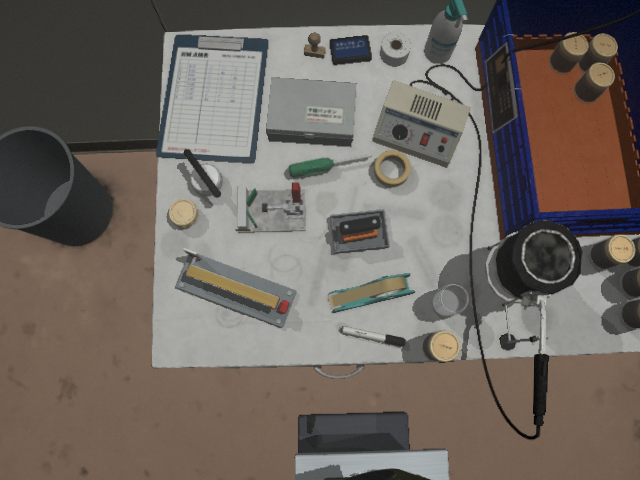

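View pics/scene0.png

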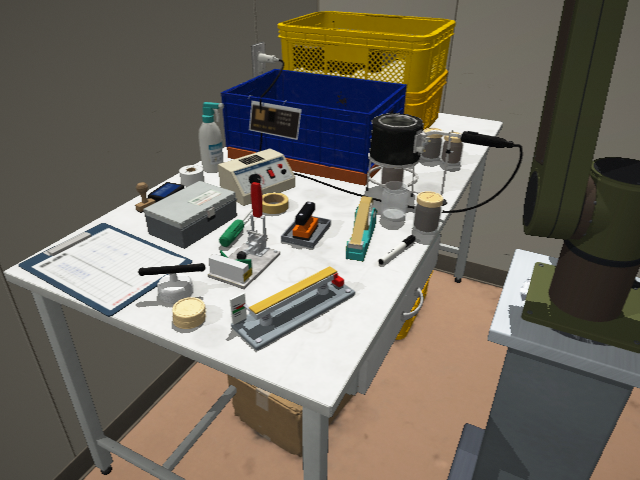

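```bash
cat >h.py <<'E'
import numpy as np,cv2
from workcell import cams
def cast(n,uv,z):
    c=cams.calibration(n);K=c["camera_matrix"];T=c["world_to_cam"]
    uv=np.atleast_2d(np.asarray(uv,float))
    d=(uv-K[:2,2])/K[0,0]; s=d.copy()
    for _ in range(20): s=d/(1+c["k1"]*(s**2).sum(1,keepdims=True))
    R=T[:3,:3]; o=-R.T@T[:3,3]; r=np.c_[s,np.ones(len(s))]@R
    return o+r*((z-o[2])/r[:,2])[:,None]
def proj(n,P):
    c=cams.calibration(n);K=c["camera_matrix"];T=c["world_to_cam"]
    p=np.atleast_2d(P)@T[:3,:3].T+T[:3,3]; s=p[:,:2]/p[:,2:]
    return s*(1+c["k1"]*(s**2).sum(1,keepdims=True))*K[0,0]+K[:2,2]
def blob(im,box,lo,hi):
    x0,y0,x1,y1=box; hsv=cv2.cvtColor(im,cv2.COLOR_BGR2HSV)
    m=np.zeros(im.shape[:2],np.uint8); m[y0:y1,x0:x1]=cv2.inRange(hsv,lo,hi)[y0:y1,x0:x1]
    cs,_=cv2.findContours(m,cv2.RETR_EXTERNAL,cv2.CHAIN_APPROX_NONE)
    c=max(cs,key=cv2.contourArea); return c,cv2.minAreaRect(c)
E
python3 - <<'E'
from h import *
t=cv2.imread("pics/top0.png");s=cv2.imread("pics/scene0.png")
np.set_printoptions(precision=4,suppress=True)
def rep(name,n,im,box,lo,hi,z):
    c,r=blob(im,box,lo,hi); b=cv2.boxPoints(r); P=cast(n,b,z)
    print(name,n,cv2.contourArea(c),r,"\n",P[:,:2].tolist(),"ctr",cast(n,r[0],z)[0,:2],"sides",np.linalg.norm(P[1]-P[0]),np.linalg.norm(P[2]-P[1]))
rep("brass","top",t,(170,250,310,330),(15,90,90),(35,255,255),.055)
rep("brass","scene",s,(225,255,365,340),(15,90,90),(35,255,255),.055)
rep("red","top",t,(265,290,300,325),(0,120,60),(8,255,255),.05)
rep("handle","top",t,(325,205,390,260),(0,0,0),(179,255,45),.064)
rep("orange","top",t,(325,205,390,260),(5,150,60),(20,255,255),.023)
rep("handle","scene",s,(280,195,335,235),(0,0,0),(179,255,45),.064)
a=cv2.resize(t[200:340,165:305],(560,560),interpolation=2);b=cv2.resize(t[195:265,320:395],(0,0),fx=3.2,fy=3.2,interpolation=2)
o=np.zeros((560,800,3),np.uint8);o[:,:560]=a;o[:224,560:800]=b
d=cv2.resize(s[190:252,275:335],(0,0),fx=4,fy=4,interpolation=2);o[230:478,560:800]=d
cv2.imwrite("pics/c1.png",o)
cv2.imwrite("pics/c2.png",cv2.resize(s[255:350,220:365],(0,0),fx=5,fy=5,interpolation=2))
E
```

```text
brass top 891.5 ((231.75669860839844, 285.8127136230469), (95.39479064941406, 10.474013328552246), 20.480356216430664) 
 [[0.5256215697621262, 0.37775877181442896], [0.5461796403630121, 0.37036258957035817], [0.4713484394123886, 0.18424128084896896], [0.4513590682444943, 0.19206685440036378]] ctr [0.4984 0.2802] sides 0.021848061209602122 0.20060122182049459
brass scene 697.5 ((292.5292663574219, 289.5576477050781), (9.150921821594238, 94.3268814086914), 63.103763580322266) 
 [[0.5446152220954072, 0.3677414047722649], [0.46687189775851795, 0.17394767848037318], [0.44726956937924117, 0.19608251485145123], [0.5255095150631807, 0.38340570554111]] ctr [0.4982 0.2859] sides 0.20880620878950754 0.029566911557743047
red top 65.0 ((283.4310302734375, 306.17242431640625), (6.870728015899658, 11.513111114501953), 21.801406860351562) 
 [[0.4458254860084787, 0.1853506984439305], [0.46764777878969255, 0.17618545080304687], [0.4620115913536474, 0.16312417390407175], [0.44022906520454325, 0.1723225665718751]] ctr [0.4539 0.1742] sides 0.02366884506155171 0.014225454757087192
handle top 50.0 ((359.6
[... 360 characters left out ...]
1764831542969, 235.70590209960938), (4.365641117095947, 32.98484420776367), 75.96376037597656) 
 [[0.60089449644363, 0.04377037110291572], [0.6166599203465066, -0.026127995913068428], [0.6072010745817982, -0.027957609074521564], [0.5914952325535667, 0.04183959685642261]] ctr [0.604 0.008] sides 0.07165424134228632 0.00963417082685924
handle scene 233.5 ((304.6922912597656, 213.46151733398438), (11.648704528808594, 26.625612258911133), 33.6900634765625) 
 [[0.6179161081384601, 0.07107648329658123], [0.6392781677189379, -0.04295075413224392], [0.6023478697727445, -0.023464322892124745], [0.5841392550842792, 0.0866917073745781]] ctr [0.6103 0.0251] sides 0.11601098424360318 0.041756052362148764
```

View pics/c1.png

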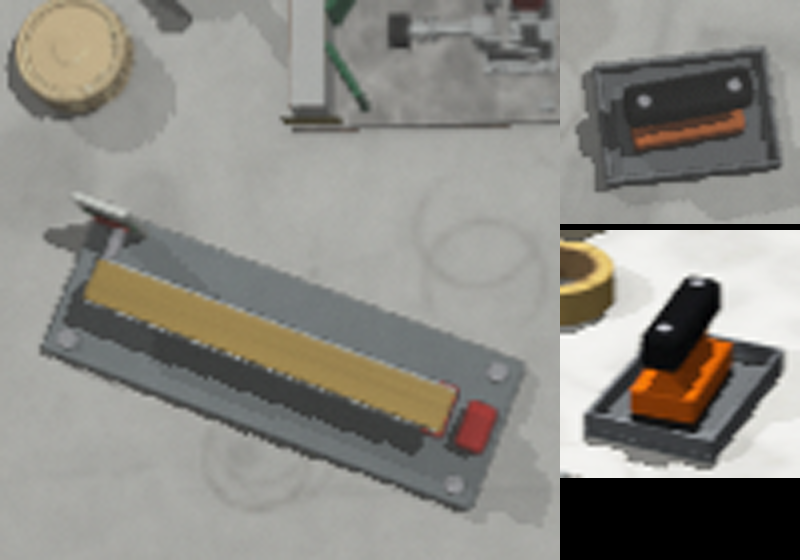

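View pics/c2.png

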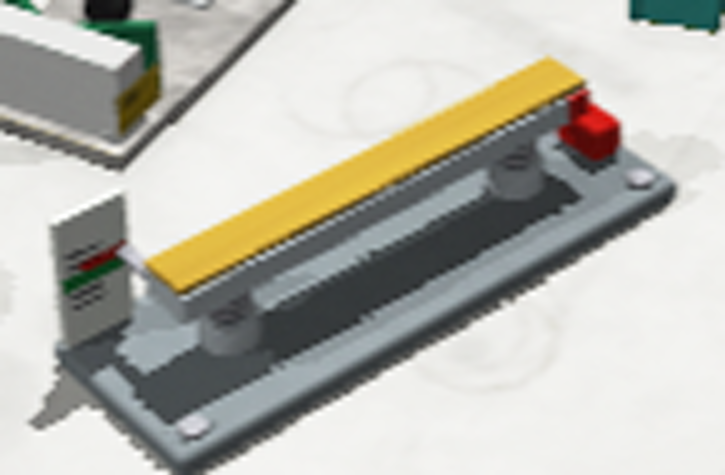

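```bash
python3 - <<'E'
from h import *
np.set_printoptions(precision=4,suppress=True)
t=cv2.imread("pics/top0.png")
A=cast("top",[(346.25,226.6),(374.4,221.9)],.068);B=cast("scene",[(302.5,214.25),(310.75,203.25)],.068)
for P in(A,B): print(P[:,:2].tolist(),P.mean(0),"len",np.linalg.norm(P[0]-P[1]),"yaw",np.degrees(np.arctan2(-(P[0]-P[1])[0],(P[0]-P[1])[1])))
tr=np.array([(596,68),(766,48),(780,164),(604,187)])-[560,0]
T=cast("top",tr/3.2+[320,195],.016);print("tray",T[:,:2].tolist(),T.mean(0),[np.linalg.norm(T[i]-T[i-1]) for i in range(4)])
for th in (50,55,60,65):
    c,r=blob(t,(325,205,390,260),(0,0,0),(179,255,th));P=cast("top",cv2.boxPoints(r),.066)
    print(th,cv2.contourArea(c),r,cast("top",r[0],.066)[0],np.linalg.norm(P[1]-P[0]),np.linalg.norm(P[2]-P[1]))
E
```

```text
[[0.6140718478673844, 0.039744032507833996], [0.6225092149892256, -0.019377544433800187]] [0.6183 0.0102 0.068 ] len 0.059720599662212846 yaw 8.121960636655919
[[0.6097097916452947, 0.03720142334461973], [0.6179109645347183, -0.020795350624676412]] [0.6138 0.0082 0.068 ] len 0.05857375715802976 yaw 8.04868289760364
tray [[0.6510060463614081, 0.06871705910561869], [0.6619247505800553, -0.04826391762979114], [0.5805084191284229, -0.05349809769579743], [0.5680843864329144, 0.0660456227175009]] [0.6154 0.0083 0.016 ] [np.float64(0.08296468078449123), np.float64(0.11748943365164716), np.float64(0.0815844082408241), np.float64(0.12018759369698648)]
50 434.0 ((359.39190673828125, 225.3513641357422), (12.329923629760742, 40.11335372924805), 80.53767395019531) [0.6165 0.0121 0.066 ] 0.08424096161925725 0.026460444632303553
55 452.5 ((359.4519958496094, 225.23599243164062), (12.790310859680176, 40.33866882324219), 79.69515228271484) [0.6167 0.012  0.066 ] 0.0847563766464021 0.02744489155370628
60 464.5 ((359.0559997558594, 225.30799865722656), (12.790310859680176, 41.143653869628906), 79.69515228271484) [0.6166 0.0128 0.066 ] 0.08644079296378465 0.02744489155370628
65 546.0 ((355.1108093261719, 226.68817138671875), (18.882299423217773, 50.11347961425781), 68.96248626708984) [0.6139 0.0212 0.066 ] 0.105802931408578 0.04037531235757111
```

```bash
cat >>h.py <<'E'
from scipy.spatial.transform import Rotation as Ro
JC=np.array([.4984,.2802]);JY=np.radians(-21.9)
BC=np.array([.616,.0105]);BY=np.radians(8.1);TY=np.radians(5.5);TC=np.array([.6155,.009])
def ori(yaw,s): # tool down, tool y along +-block x
    y=s*np.array([np.cos(yaw),np.sin(yaw),0]);z=np.array([0,0,-1.])
    return Ro.from_matrix(np.c_[np.cross(y,z),y,z]).as_rotvec()
def jaw(y): return JC+y*np.array([-np.sin(JY),np.cos(JY)])
G=.052-.0187 # TCP height above block underside
E
python3 - <<'E'
from h import *
from workcell import bot,solve_ik
np.set_printoptions(precision=3,suppress=True)
for s in(1,-1):
    for p,yw in(((*BC,.17),BY),((*BC,.037),BY),((*jaw(-.062),.08),JY),((*jaw(.062),.08),JY)): print(s,solve_ik(np.array(p),ori(yw,s)))
try:
    print(solve_ik(np.array([.118,-.512,.40]),bot.get_tcp_rot()),solve_ik(np.array([*BC,.35]),ori(BY,1)))
except Exception as e: print(e)
E
```

```text
1 [ 0.017  0.445 -0.02   1.106  0.     1.446]
1 [ 0.017  0.549 -0.217  0.805  0.     1.446]
1 [ 0.438  0.372 -0.399  0.8    0.     2.391]
1 [ 0.575  0.517 -0.147  0.907  0.     2.528]
-1 [ 0.017  0.445 -0.02   1.106  0.    -1.695]
-1 [ 0.017  0.549 -0.217  0.805  0.    -1.695]
-1 [ 0.438  0.372 -0.399  0.8    0.    -0.75 ]
-1 [ 0.575  0.517 -0.147  0.907  0.    -0.614]
[-1.344  0.254  0.289  1.608 -0.     1.572] [0.017 0.416 0.4   1.554 0.    1.446]
```

```bash
python3 - <<'E'
from h import *
from workcell import bot
np.set_printoptions(precision=4,suppress=True)
o=ori(BY,1)
bot.servo_line(np.array([.118,-.512,.38]),feed=.3)
bot.move_to(np.array([*BC,.35]),o)
bot.grip(.06,100)
bot.servo_line(np.array([*BC,.11]),feed=.2)
print(bot.get_clock(),bot.get_position(),bot.get_wrist_force(),bot.get_grip_width())
s=cams.read_camera("scene");t=cams.read_camera("top")
print(proj("scene",[[*BC,.11]]),proj("top",[[*BC,.11]]))
cv2.imwrite("pics/c3.png",np.hstack([cv2.resize(s[150:260,250:350],(400,440),interpolation=2),cv2.resize(t[180:280,310:410],(400,440),interpolation=2)]))
E
```

```text
5.025 [0.617  0.0105 0.1112] [-0.7447  0.2835 -0.2161] 0.06010858130024795
[[305.3346 193.1038]] [[361.7274 220.2644]]
```

View pics/c3.png

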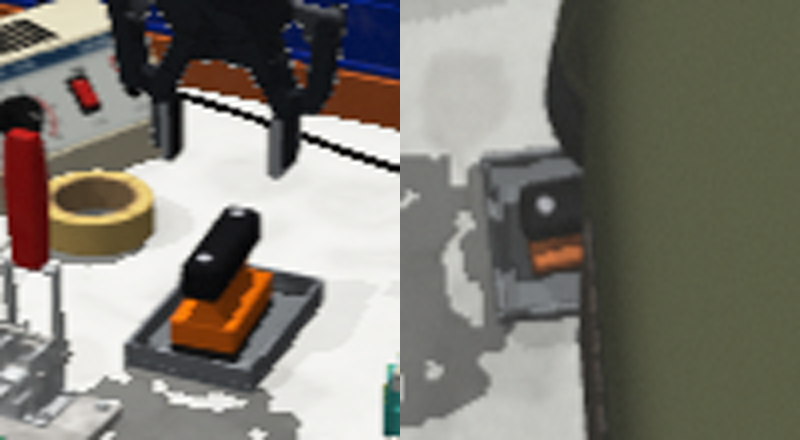

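Left crop: the open fingertips at about (292,189) and (321,194) straddle the handle line, whose screws are still at (302,214) and (310,203). Their midpoint agrees with the projected TCP, so I'm descending.

```bash
python3 - <<'E'
from h import *
from workcell import bot
np.set_printoptions(precision=4,suppress=True)
o=ori(BY,1)
print(bot.servo_line(np.array([*BC,.004+G]),feed=.1,threshold=15),bot.get_position())
bot.grip(.015,100)
print(bot.get_grip_width(),bot.get_gripper_force(),bot.get_wrist_force(),bot.get_position())
bot.servo_line(np.array([*BC,.14+G]),feed=.12)
bot.pause(.3);print("lift",bot.get_wrist_force(),bot.get_grip_width(),bot.get_position())
bot.move_to(np.array([*jaw(-.062),.10+G]),ori(JY,1)); bot.pause(.3)
print(bot.get_clock(),bot.get_position(),np.r_[jaw(-.062)],bot.get_wrist_force(),bot.get_ft_torque())
s=cams.read_camera("scene");t=cams.read_camera("top")
cv2.imwrite("pics/s4.png",s)
cv2.imwrite("pics/c4.png",np.hstack([cv2.resize(s[190:350,220:365],(435,480),interpolation=2),cv2.resize(t[220:340,170:260],(360,480),interpolation=2)]))
E
```

```text
False [0.6166 0.0105 0.0379]
0.02457567520030875 97.74223507207353 [ 1.6488 -0.8466  3.7094] [0.6171 0.0106 0.0383]
lift [ 0.379   0.3119 -1.3986] 0.024798662834542646 [0.6158 0.0105 0.1729]
9.3 [0.476  0.2221 0.1334] [0.4753 0.2227] [-0.0388  0.425  -1.0611] [0.0152 0.0112 0.0241]
```

View pics/c4.png

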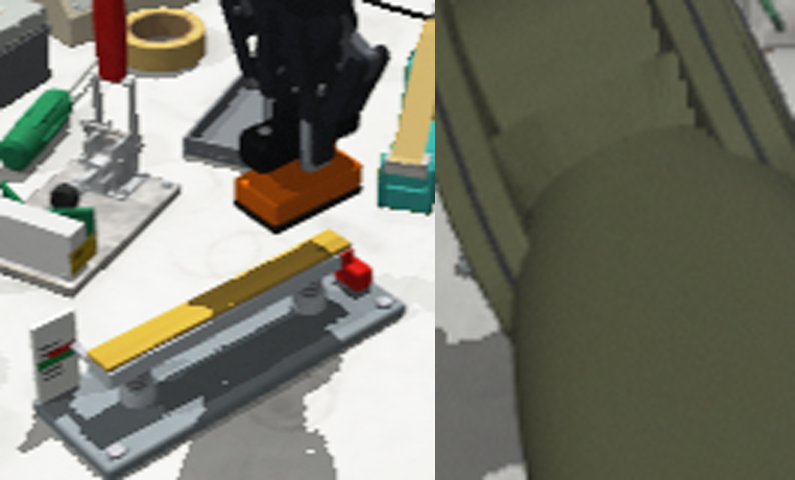

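```bash
python3 - <<'E'
from h import *
np.set_printoptions(precision=4,suppress=True)
c,s=np.cos(JY),np.sin(JY)
for x,y in((-.021,-.038),(-.021,.038),(.021,-.038),(.021,.038)):
    p=jaw(-.062)+[c*x-s*y,s*x+c*y]; q=proj("scene",[[*p,.1]])[0]; print(x,y,q,(q-[220,190])*3)
for x in(-.011,.011):
  for y in(-.1,.1):
    p=JC+[c*x-s*y,s*x+c*y]; q=proj("scene",[[*p,.055]])[0]; print("jaw",x,y,(q-[220,190])*3)
for z in(.095,.1,.105): P=cast("scene",(np.array([(236,206),(278,231),(361,188)])/3+[220,190]),z);print(z,((P[:,:2]-JC)@np.array([[c,-s],[s,c]])))
E
```

```text
-0.021 -0.038 [340.079  254.0503] [360.237  192.1508]
-0.021 0.038 [310.5316 268.7383] [271.5949 236.2148]
0.021 -0.038 [325.6158 245.2809] [316.8474 165.8427]
0.021 0.038 [296.2736 259.1809] [228.8207 207.5426]
jaw -0.011 -0.1 [347.9364 241.9295]
jaw -0.011 0.1 [103.4148 368.7798]
jaw 0.011 -0.1 [325.7597 227.6923]
jaw 0.011 0.1 [ 82.3723 350.8805]
0.095 [[ 0.0251 -0.0333]
 [-0.0139 -0.0354]
 [-0.0124 -0.1091]]
0.1 [[ 0.0194 -0.0286]
 [-0.0193 -0.0307]
 [-0.0178 -0.1038]]
0.105 [[ 0.0136 -0.0239]
 [-0.0247 -0.026 ]
 [-0.0232 -0.0984]]
```

```bash
python3 - <<'E'
from h import *
from workcell import bot
np.set_printoptions(precision=4,suppress=True)
bot.servo_line(np.array([*jaw(-.058),.062+G]),ori(JY,1),feed=.08)
bot.pause(.3);f0=bot.get_wrist_force();print(f0)
for z in(.058,.056,.054,.052,.050,.049,.048):
    bot.servo_line(np.array([*jaw(-.058),z+G]),feed=.03); bot.pause(.15)
    f=bot.get_wrist_force()-f0;print(z,bot.get_position()[2]-G,f,bot.get_ft_torque())
    if f[2]>7.3: break
print(bot.get_clock())
s=cams.read_camera("scene")
cv2.imwrite("pics/c5.png",cv2.resize(s[230:350,220:365],(0,0),fx=5,fy=5,interpolation=2))
E
```

```text
[-0.8447 -0.1892 -1.6921]
0.058 0.05796705480666978 [ 0.5635  0.8276 -0.3436] [ 0.0222 -0.0102  0.0273]
0.056 0.0560008910572625 [ 1.164  -0.844   0.1711] [ 0.0201 -0.0254 -0.0018]
0.054 0.054302615140772476 [-0.1202 -0.2119  2.5159] [-0.0237  0.1277 -0.0652]
0.052 0.05219691377305094 [ 0.2588 -0.4749  5.0499] [-0.0038  0.1231  0.0277]
0.05 0.05019076683583687 [ 1.2754 -0.4112  6.9098] [-0.0779  0.0915 -0.034 ]
0.049 0.04922998627552749 [ 0.8331 -0.1374  6.9232] [-0.0401  0.1643 -0.0346]
0.048 0.048368125798763095 [-0.1388 -0.6766  8.6128] [-0.0144  0.1885  0.0419]
13.1583
```

View pics/c5.png

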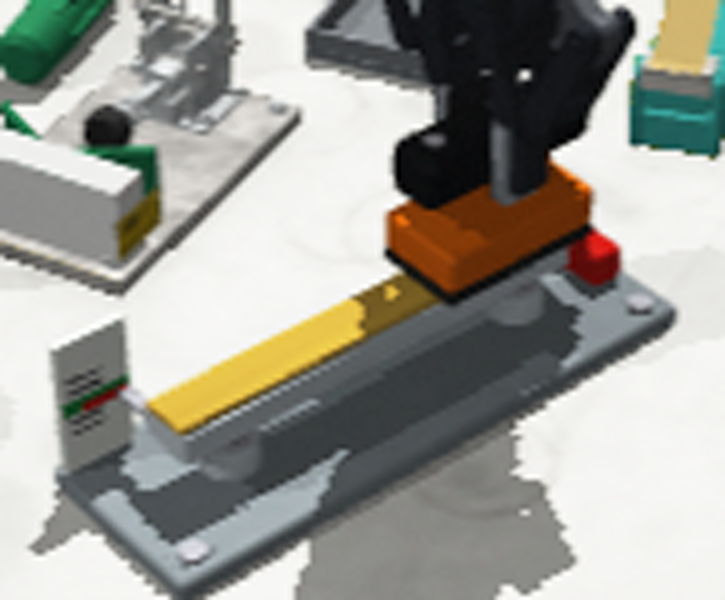

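The pointer at (238,310) now sits in the green band, with the block flat at the red end. About 8.6 N agrees with roughly 7 mm of push, so I'm starting the sweep.

```bash
python3 - <<'E'
from h import *
from workcell import bot
np.set_printoptions(precision=4,suppress=True)
z=.048;f0=-1.5
for y in np.linspace(-.058,.063,9)[1:]:
    bot.servo_line(np.array([*jaw(y),z+G]),feed=.03)
    f=[bot.get_wrist_force() for _ in range(6)]; bot.pause(.05); f+=[bot.get_wrist_force()]
    f=np.array(f); fz=f[:,2].mean()-f0
    print(round(y,3),bot.get_position()[2]-G,"z",z,f.mean(0),fz,bot.get_ft_torque())
    e=np.clip((fz-8.5)/.9e3,-.002,.002)
    if abs(e)>.001: z+=e/2
bot.pause(.3);print(bot.get_clock())
s=cams.read_camera("scene")
cv2.imwrite("pics/c6.png",cv2.resize(s[230:350,220:365],(0,0),fx=5,fy=5,interpolation=2))
E
```

```text
-0.043 0.04782806520956069 z 0.048 [-2.0893 -4.6422  7.4672] 8.967161797176601 [-0.7348  0.4202 -0.0372]
-0.028 0.047828273718077075 z 0.048 [-1.9967 -4.6663  6.7146] 8.214559106491283 [-0.7323  0.3986 -0.0105]
-0.013 0.04784958136290471 z 0.048 [-1.1775 -3.9101  7.0234] 8.523391187147897 [-0.7506  0.4434  0.0767]
0.002 0.04785875065201328 z 0.048 [-2.2779 -4.5632  7.2892] 8.789225801600402 [-0.7584  0.3932  0.0041]
0.018 0.04785465029473315 z 0.048 [-1.8912 -3.4148  7.2022] 8.702201333620145 [-0.7818  0.3992 -0.0232]
0.033 0.047825664893285755 z 0.048 [-1.6175 -2.9594  7.1996] 8.699600802522795 [-0.7738  0.3839  0.0287]
0.048 0.04789411165149435 z 0.048 [-1.7595 -3.8768  7.2481] 8.748110547213958 [-0.7916  0.4106  0.0254]
0.063 0.0478825280853384 z 0.048 [-1.1211 -3.8173  7.4837] 8.98370741250641 [-0.7336  0.4214  0.0909]
19.175
```

View pics/c6.png

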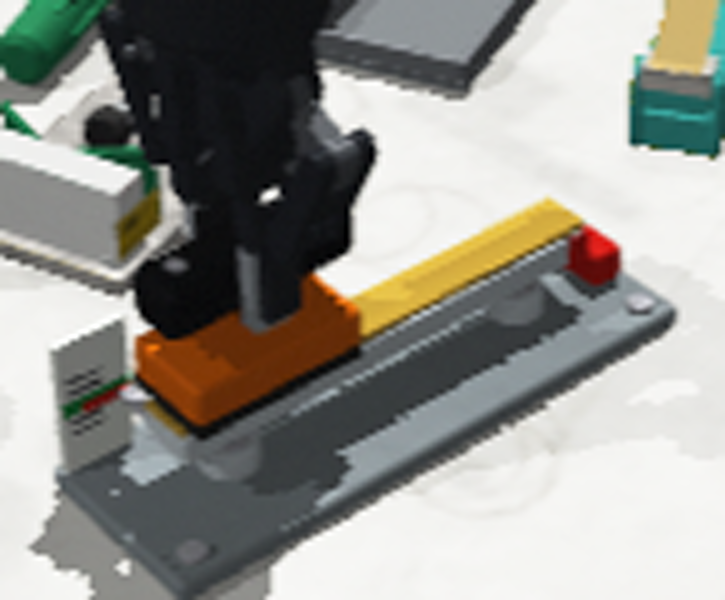

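```bash
python3 - <<'E'
from h import *
from workcell import bot
np.set_printoptions(precision=4,suppress=True)
c,s=np.cos(JY),np.sin(JY)
P=cast("scene",np.array([(205,436),(360,354),(183,434),(148,406)])/5+[220,230],.048);print((P[:,:2]-JC)@np.array([[c,-s],[s,c]]))
bot.servo_line(np.array([*jaw(.069),.048+G]),feed=.03);bot.pause(.4)
print(bot.get_wrist_force())
im=cams.read_camera("scene")
cv2.imwrite("pics/s7.png",im)
E
```

```text
[[-0.0212  0.0934]
 [-0.0212  0.022 ]
 [-0.0152  0.0988]
 [ 0.0058  0.0994]]
[-1.3691 -4.3042  7.4299]
```

```bash
python3 - <<'E'
from h import *
from workcell import bot
np.set_printoptions(precision=4,suppress=True)
bot.servo_line(np.array([*jaw(.069),.14+G]),feed=.08)
bot.move_to(np.array([*BC,.12+G]),ori(BY,1))
bot.servo_line(np.array([*BC,.025+G]),feed=.1);bot.pause(.3)
print(bot.get_clock(),bot.get_position(),bot.get_wrist_force(),bot.get_grip_width())
s=cams.read_camera("scene")
cv2.imwrite("pics/c8.png",cv2.resize(s[160:270,250:350],(600,600),interpolation=2))
E
```

```text
24.0333 [0.6163 0.0105 0.0588] [-0.9744 -0.0945 -2.2317] 0.024887706865710478
```

View pics/c8.png

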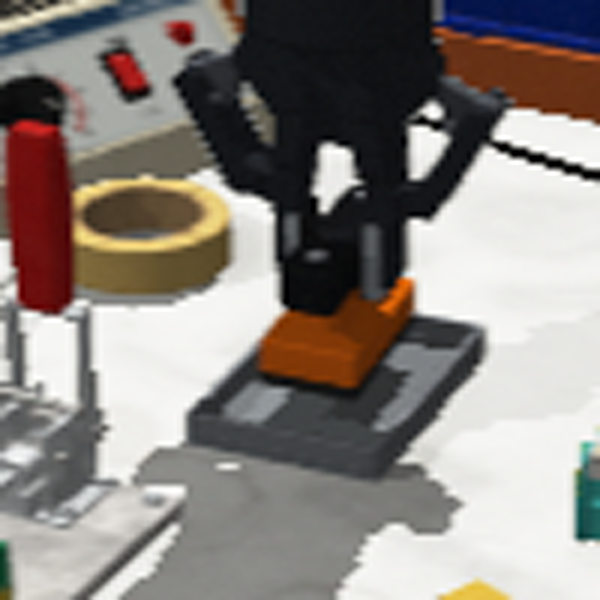

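The block hangs level over the tray, body at about (306,223), inside the walls. Lowering it until it makes contact.

```bash
python3 - <<'E'
from h import *
from workcell import bot
np.set_printoptions(precision=4,suppress=True)
bot.servo_line(np.array([*BC,.010+G]),feed=.05);bot.pause(.2)
print(bot.servo_line(np.array([*BC,.002+G]),feed=.015,threshold=4),bot.get_position()[2]-G,bot.get_wrist_force())
bot.grip(.06);bot.pause(.3)
bot.servo_line(np.array([*BC,.20]),feed=.12)
bot.servo_line(np.array([*BC,.35]),feed=.3)
bot.move_to(np.array([.3,-.25,.4]),ori(BY,1)); bot.pause(.5)
print(bot.get_clock(),bot.get_wrist_force())
s=cams.read_camera("scene");t=cams.read_camera("top")
cv2.imwrite("pics/c9.png",np.hstack([cv2.resize(s[185:345,220:380],(400,400),interpolation=2),cv2.resize(t[180:280,310:410],(400,400),interpolation=2)]))
E
```

```text
True 0.0049003233511898045 [-0.513  -0.2195  5.1669]
30.0667 [-0.3941 -1.4596 -0.341 ]
```

View pics/c9.png

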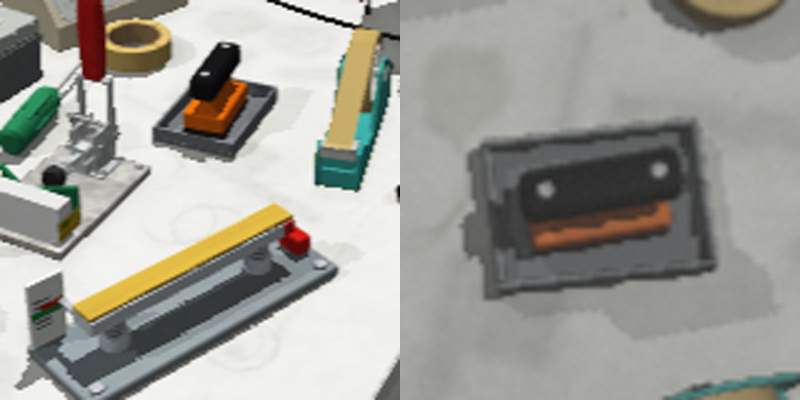

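The block stands flat inside the tray (handle screws at about (346,227) and (375,222) in the top view), and the pointer is back at the top. Handing in.

```bash
python3 -c "
from workcell import workorder
print(workorder.close_job())"
```

```text
the job is handed in; nothing more can be done
None
```

The block was swept along the jaw at a steady 8 to 9 N, which is about 7 mm of push, and stood back in the grey tray on its pad; the job was handed in at about 30 s, and no verdict came back.

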